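# Pump up the hold-down clamp of a copper panel

## Task

The copper panel is to be clamped for embossing: press the black plunger knob of the green hand pump down with the fingertips and let it spring back up, again and again, until the red indicator pin beside it pops fully out, then leave the knob fully up and come away. Do not touch the red pin, lift nothing, and leave the mallet, the wax jar and the punch block where they stand.

Things in the scene. Friction and masses are not known exactly. Their poses are not given: they have to be found in the camera images.
- fixture: Fixture on the bench: steel base plate 330 x 220 x 12 mm with green pump barrel (60 mm diameter), grey gauge block, low clamp with toe arm (68 mm high) and embossed copper panel 180 x 180 mm (top 35 mm high). Fixed. Origin on the bench under the plunger's axis, z up; x points from the pump to the panel's middle (175 mm away), y from the pump to the gauge block.
- plunger_top (a point): Centre of the flat top of the black round plunger knob, 40 mm in diameter and 15 mm thick, on top of the green barrel; 169 mm above the bench when up; moves with the knob.
- plunger (a joint): How far the knob is pressed, in m: 0 fully up, 0.024 fully down (stop). It moves straight down against a spring: about 5 N at the start, about 14 N at the bottom; it springs back up by itself when released.
- pin_top (a point): Centre (1 mm above the collar at the start) of the top of the red indicator pin, 15 mm in diameter, which comes straight up out of a white collar (32 mm diameter, top 94 mm above the bench) on the grey gauge block, 66 mm from the plunger's axis along the fixture's y axis. Moves with the pin.
- pin (a joint): How far the pin stands out, in m: 0 flush with the collar (the start), 0.024 fully out (stop). Rises only as the plunger is pumped, about 2 mm per full stroke (less for a part stroke), and stays when the plunger comes back; somewhere between a third and three quarters out (it differs) it pops by itself to 0.024 and stays. Typically 4 to 9 full strokes.
- mallet: Loose mallet standing on its black rubber head (64 mm diameter, 92 mm high), wooden handle 24 mm thick, level at 46 mm height, reaching 235 mm along its x axis. Origin under the head's centre. Leave alone.
- wax_tin: Loose amber jar of wax with a steel lid, 72 mm diameter, 75 mm high. Origin at the centre of its underside. Leave alone.
- punch_block: Loose wooden block 80 x 50 x 45 mm with three upright metal punches, 107 mm high over all. Origin at the centre of its underside. Leave alone.

How it is judged:
By the outcome, as a careful person would: the job done as asked, in the order asked, and still so for the second after the job is handed in, with the robot touching nothing.
It also fails if it takes over 58 s, if anything falls off the work surface, if the arm or the gripper's body presses on something with over 40 N, if the wrist force passes 120 N, or if a joint passes its speed limit or range.

## Robot

A 6-joint arm with a two-finger parallel gripper is mounted at the origin on the work surface. World frame = base frame: x ahead of the robot, y to its left, z up, the work surface at z = 0. Lengths are in m, angles in rad, forces in N, time in s.
With the tool pointing down it reaches from about 0.225 to 0.875 m from the base axis. Payload 3.4 kg.
Tool frame: the origin (TCP) lies on the mounting face of the last link; the fingertips stand 173 mm ahead of it and the grasp point (between the pads) lies 155 mm ahead of it; y points along the fingers, x is the direction in which the jaws open and shut, and the axes are right-handed (so a half turn about y gives the same grasp; the last joint's range is limited). The gripper opens to 85 mm and grips with 20 to 120 N. Pads are 22 mm wide; open, the fingers measure 114 mm over their backs; the gripper's body (76 mm by 85 mm) begins 54 mm behind the grasp point. The pads swing forward as they close: fully open they stand 13 mm farther back than shut.
Start: joints at [1.05, 0.276, 1.505, -0, 1.361, -0.121], TCP at [0.224, 0.53, 0.405] pointing down, gripper open.
Joint ranges: [-2.89, 2.89], [-0.75, 2.08], [0.22, 2.7], [-1.18, 4.32], [0.11, 2.71], [-2.7, 2.7]. Speed limits (rad/s): [2.57, 2.57, 3.14, 3.14, 3.14, 3.14].

## Interface

Orientations are given as a unit quaternion [w, x, y, z].
In Python, from rig import manip, vision, ticket gives the robot as it stands.
- The arm moves only by the tool arm_command, never from a script. Its argument "increments" is one flat list of numbers, 7 for each row, row after row: the turn, a rotation vector about the tool's x, y, z in rad, then the shift along the tool's x, y, z in cm, then the closure, from 0 (fully open) to 1 (shut). In form: [wx, wy, wz, tx, ty, tz, hand, wx, wy, wz, tx, ty, tz, hand, ...]. A call has 1 to 8 rows; each row shifts and turns the commanded pose from where the row before left it, along the tool's axes as they then stand; what a row does not reach is not made up. A row lasts 1/8 s, in which the tool goes at most 62.5 mm and 10.7 degrees, less where a joint would pass 70% of its speed; a pose out of reach is approached as far as the arm can. A call is refused whole if a number of a shift passes 6.25 or a number of a turn 0.188, either way. A call with a gripper value outside its range is refused whole. The fingers move at their own pace and stop on an object; "grip_force" is the grip in N (left out, the last holds). Time passes only in rows, so rows that do not move let the fingers close. It gives the time, the measured TCP pose, the force and the opening at its end, in the units of the state.
- manip.get_state(): the state, without advancing time (a new reading comes with each control period).
- vision.get_image(name): name is "scene" or "side" or "wrist"; returns the picture (400x640x3 uint8, red, green, blue); there is no depth.
- vision.camera_params(name): a dict with "vfov" (degrees; the focal length in pixels is half the picture's height over the tangent of half this angle, whatever the lens; pixels are square), "cx", "cy" (the principal point, pixels), "R" (3x3) and "t" (3): a world point X has camera coordinates R X + t. Camera axes: x right, y down, z forward; pixel columns grow to the right and rows downward; lengths in m; the calibration is good to about 2 mm. A picture is of the moment at which its call begins: read the wrist's pose just before it. camera_params takes no time and is no camera call; for the wrist camera it gives the pose at the moment of the call.
- ticket.sign_off(): hands the job in, once; it reports no verdict.
The state is a dict: "clock": time; "qpos": joint angles; "qd": joint speeds; "effort": joint torques, N m; "position": TCP position; "ee_rot": TCP orientation; "contact_force": force on the tool from outside, world axes, zero at the start; "moment": the same for the moment, N m; "width": finger opening in m.
Only numpy, scipy, OpenCV 4.12 (cv2) and the standard library are available. Lean on these libraries where they do the work, as an engineer would, in place of code of your own. Each camera call takes 0.05 s, during which the arm holds its last target.

## Working session

There is one attempt and no reset: what is moved stays moved. The work goes in short steps, Python scripts to look and compute and a tool call to move; the robot and the scene stay as the last step left them, time stands still between calls to the robot, and variables do not carry over. Pictures are saved under pics/ and viewed, and the job is handed in when it is done.

Besides the shell and the picture viewer there is one more tool, called after "Request:" by a JSON object that holds its "op" and its "data", one argument or row to a line. arm_command: Moves the arm, as the interface text tells. Its arguments: {"type":"object","properties":{"increments":{"type":"array"},"grip_force":{"type":"number"}},"required":["increments"]}

```bash
mkdir -p pics; python3 - <<'E'
from rig import manip, vision
import cv2
s=manip.get_state(); print(s)
for n in ["scene","side","wrist"]:
    p=vision.camera_params(n); print(n,p)
    cv2.imwrite(f"pics/{n}0.png",vision.get_image(n)[:,:,::-1])
E
```

```text
{'clock': 0.0, 'qpos': array([ 1.04999106e+00,  2.76617115e-01,  1.50616742e+00, -7.65012020e-06,
        1.36066701e+00, -1.21018328e-01]), 'qd': array([-9.81978572e-05,  8.42070338e-04, -8.64915881e-04, -1.01939741e-04,
        2.04349702e-04, -8.73808374e-05]), 'effort': array([-6.87003539e-04, -4.16774368e+01, -2.45807523e+01, -3.88284468e-05,
        1.07353643e-02, -2.78031371e-05]), 'position': array([0.22371226, 0.52946545, 0.40381312]), 'ee_rot': array([-0.58902899,  0.58962254,  0.39017531, -0.39134811]), 'contact_force': array([ 0.1375644 , -0.66331818, -0.58295875]), 'moment': array([ 0.00215204,  0.00992015, -0.00662331]), 'width': 0.08509762509442749}
scene {'vfov': 43.476506061346086, 'cx': 329.7145733637925, 'cy': 196.31399664001736, 'R': array([[ 0.81893341,  0.57380858,  0.00958075],
       [ 0.3610437 , -0.5021573 , -0.78580245],
       [-0.44608914,  0.64697895, -0.61840336]]), 't': array([-0.54326264, -0.06485547,  1.69283451])}
side {'vfov': 54.99728724412022, 'cx': 320.22704829644664, 'cy': 197.82716527054717, 'R': array([[ 0.87584284, -0.48250269, -0.00951229],
       [-0.26533125, -0.4649801 , -0.84462586],
       [ 0.40311122,  0.74228341, -0.53527253]]), 't': array([-0.47169619,  0.31556356,  0.74614302])}
wrist {'vfov': 58.45019499242749, 'cx': 324.13635773347477, 'cy': 199.44372914741945, 'R': array([[ 0.38906824,  0.92120804, -0.00128694],
       [ 0.88664619, -0.37409138,  0.27187159],
       [ 0.24996886, -0.10691766, -0.96233268]]), 't': array([-0.57380303, -0.03555692,  0.37859375])}
```

View pics/scene0.png

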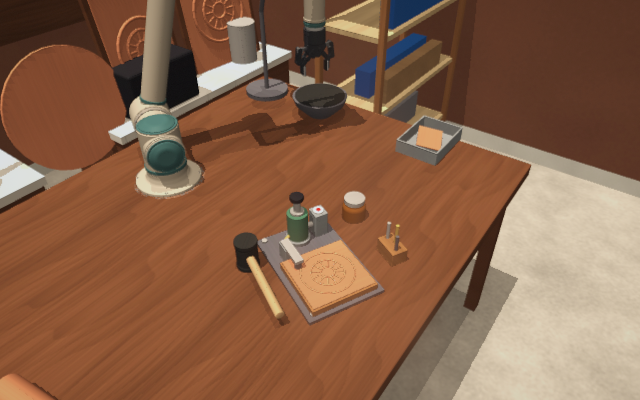

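View pics/side0.png

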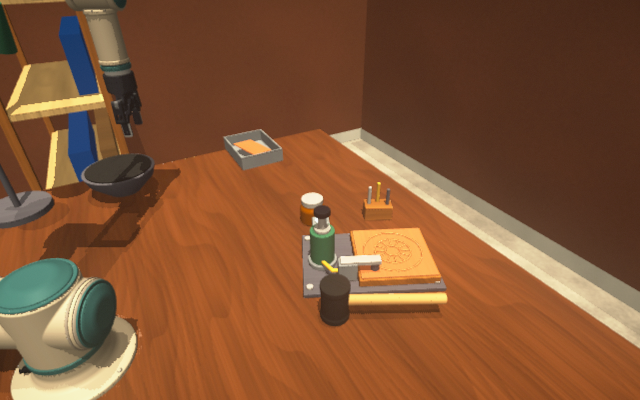

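View pics/wrist0.png

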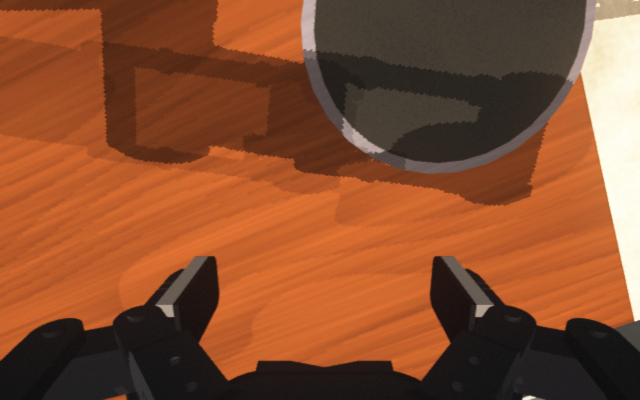

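```bash
python3 - <<'E'
import cv2
a=cv2.imread("pics/scene0.png")[175:325,220:420]; b=cv2.imread("pics/side0.png")[175:325,285:455]
cv2.imwrite("pics/sc1.png",cv2.resize(a,None,fx=4,fy=4,interpolation=cv2.INTER_CUBIC))
cv2.imwrite("pics/si1.png",cv2.resize(b,None,fx=4,fy=4,interpolation=cv2.INTER_CUBIC))
E
```

```text
(no output)
```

View pics/sc1.png

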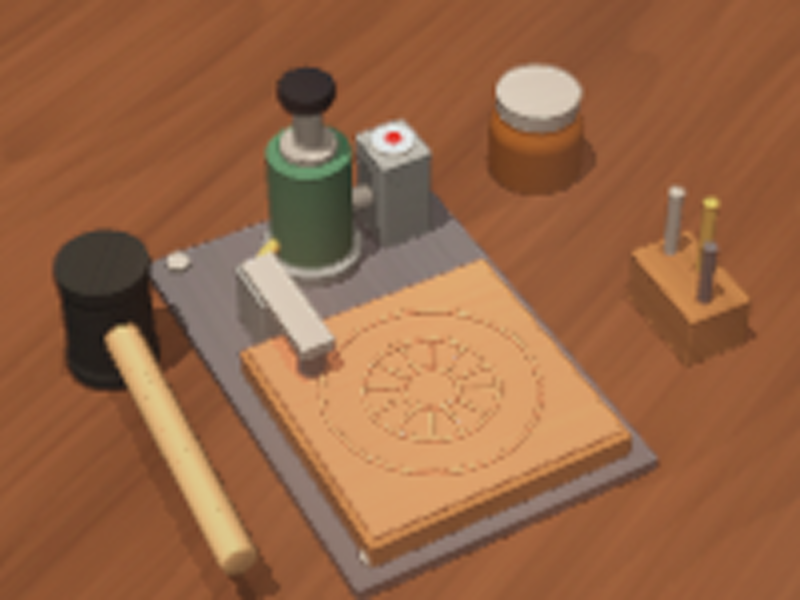

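View pics/si1.png

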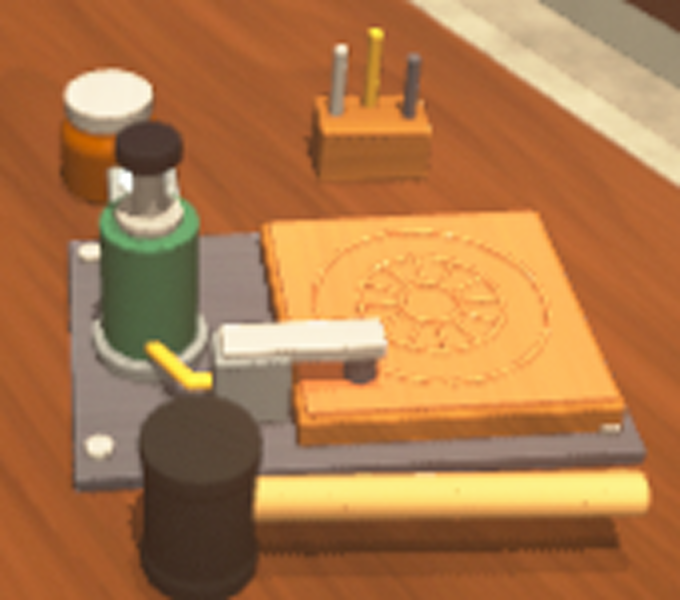

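```bash
cat > h.py <<'E'
import numpy as np
from rig import manip, vision
def ray(n,u,v,p=None):
    p=p or vision.camera_params(n); f=200/np.tan(np.radians(p['vfov'])/2)
    d=p['R'].T@np.array([(u-p['cx'])/f,(v-p['cy'])/f,1]); o=-p['R'].T@p['t']; return o,d
def atz(n,u,v,z,p=None):
    o,d=ray(n,u,v,p); return o+d*(z-o[2])/d[2]
def proj(n,X,p=None):
    p=p or vision.camera_params(n); f=200/np.tan(np.radians(p['vfov'])/2)
    c=p['R']@np.asarray(X)+p['t']; return np.array([p['cx']+f*c[0]/c[2],p['cy']+f*c[1]/c[2]])
E
python3 - <<'E'
from h import *
np.set_printoptions(precision=4,suppress=True)
k1=atz('scene',296.5,196.5,.169);k2=atz('side',322.2,210.2,.169);print(k1,k2)
print('pin',atz('scene',318.2,209.5,.095))
P=[atz('scene',220+u/4,175+v/4,.035) for u,v in [(243,356),(485,263),(630,435),(370,543)]]
Q=[atz('side',285+u/4,175+v/4,.035) for u,v in [(263,225),(537,213),(622,408),(303,417)]]
for A in (P,Q):
    print(np.array(A),np.mean(A,0),[np.linalg.norm(A[i]-A[i-1]) for i in range(4)])
for n,u,v,z in [('scene',220+538/4,175+84/4,.075),('side',285+109/4,175+86/4,.075),('scene',220+103/4,175+260/4,.092),('side',285+201/4,175+437/4,.092)]: print(n,atz(n,u,v,z))
E
```

```text
[0.5514 0.0019 0.169 ] [ 0.5454 -0.0002  0.169 ]
pin [0.578  0.0636 0.095 ]
[[ 0.5878 -0.1192  0.035 ]
 [ 0.6683  0.0487  0.035 ]
 [ 0.8327 -0.0297  0.035 ]
 [ 0.7491 -0.1953  0.035 ]] [ 0.7095 -0.0739  0.035 ] [np.float64(0.17840299159534004), np.float64(0.18627254135054516), np.float64(0.18222732722964738), np.float64(0.18556022434574357)]
[[ 0.6582  0.0472  0.035 ]
 [ 0.8259 -0.0326  0.035 ]
 [ 0.7436 -0.199   0.035 ]
 [ 0.5808 -0.1155  0.035 ]] [ 0.7021 -0.075   0.035 ] [np.float64(0.18018096100332004), np.float64(0.18571683967138494), np.float64(0.18559432095496747), np.float64(0.183018741621903)]
scene [0.6147 0.1973 0.075 ]
side [0.6213 0.1961 0.075 ]
scene [ 0.4949 -0.1463  0.092 ]
side [ 0.4925 -0.1491  0.092 ]
```

```bash
cat >> h.py <<'E'
from scipy.spatial.transform import Rotation as Rn
def Rt(s): w,x,y,z=s['ee_rot']; return Rn.from_quat([x,y,z,w]).as_matrix()
def need(X):
    s=manip.get_state(); return Rt(s).T@(np.asarray(X)-s['position'])*100
E
python3 - <<'E'
from h import *
s=manip.get_state();print(Rt(s).round(4)); print(need([.5485,.001,.404]))
E
```

```text
[[ 3.892e-01 -7.000e-04 -9.212e-01]
 [ 9.212e-01 -1.200e-03  3.892e-01]
 [-1.300e-03 -1.000e+00  1.000e-04]]
[-3.60473058e+01  4.59038426e-02 -5.04868524e+01]
```

Request:
{"op": "arm_command", "data": {
  "increments": [0,0,0,-2,0,-3,1,0,0,0,-3.2,0,-4.5,1,0,0,0,-3.4,0,-4.8,1,0,0,0,-3.4,0,-4.8,1,0,0,0,-3.4,0,-4.8,1,0,0,0,-3.4,0,-4.8,1,0,0,0,-3.4,0,-4.8,1,0,0,0,-3.4,0,-4.8,1],
  "grip_force": 30
}}

```text
clock: 1.15
position: [0.4592, 0.1508, 0.4047]
ee_rot: [0.589, -0.589, -0.391, 0.391]
contact_force: [1.0, 1.3, -0.1]
width: 0.0
```

Request:
{"op": "arm_command", "data": {
  "increments": [0,0,0,-3.4,0,-4.8,1,0,0,0,-3.4,0,-4.8,1,0,0,0,-2,0,-2.9,1,0,0,0,-1,0,-1.4,1,0,0,0,0,0,0,1,0,0,0,0,0,0,1]
}}

```text
clock: 1.9
position: [0.5477, 0.0094, 0.4046]
ee_rot: [0.59, -0.589, -0.391, 0.391]
contact_force: [1.1, 0.5, 0.6]
width: 0.0005
```

```bash
python3 - <<'E'
from h import *
import cv2
s=manip.get_state(); print(s['clock'],s['position'],s['contact_force'],s['width'],Rt(s).round(4)); print(need([.5485,.001,.404]))
p=vision.camera_params('wrist'); im=vision.get_image('wrist'); cv2.imwrite('pics/w2.png',im[:,:,::-1])
im=vision.get_image('scene'); cv2.imwrite('pics/s2.png',im[:,:,::-1])
print(proj('wrist',[.5485,.001,.169],p)); print({k:np.array(v).tolist() for k,v in p.items()})
E
```

```text
1.9 [0.547677   0.00939387 0.40462216] [1.10379695 0.46357533 0.64996795] 0.0005012251710180621 [[ 3.882e-01 -1.000e-03 -9.216e-01]
 [ 9.216e-01  1.000e-03  3.882e-01]
 [ 6.000e-04 -1.000e+00  1.300e-03]]
[-0.74165015  0.06127561 -0.40176581]
[312.40455395 223.45550846]
{'vfov': 58.45019499242749, 'cx': 324.13635773347477, 'cy': 199.44372914741945, 'R': [[0.3880606292548148, 0.9216333831968512, 0.0009246618222374518], [0.8870924086928412, -0.373788613975027, 0.27083044603988604], [0.24995200831738196, -0.10427837282848529, -0.96262662257926]], 't': [-0.2210536593592278, -0.5173848426170272, 0.2427864706257144]}
```

View pics/w2.png

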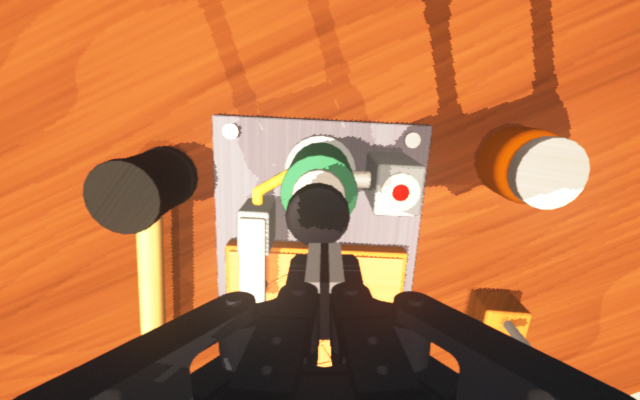

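View pics/s2.png

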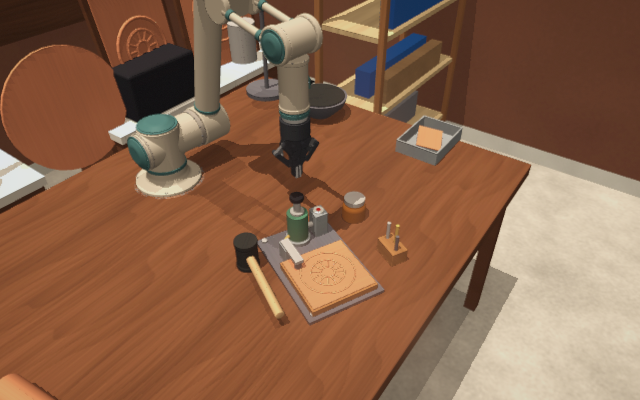

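```bash
python3 - <<'E'
import cv2
a=cv2.imread("pics/w2.png")[150:270,250:450]
cv2.imwrite("pics/w2z.png",cv2.resize(a,None,fx=4,fy=4,interpolation=cv2.INTER_CUBIC).clip(0,127)*2)
from h import *
p=vision.camera_params('wrist'); s=manip.get_state()
print(s['position'])
for u,v in [(318,213),(320,216)]: print(atz('wrist',u,v,.169,p))
for t in np.linspace(0,6.28,8,False): print(proj('wrist',[.548+.02*np.cos(t),.004+.02*np.sin(t),.169],p).round(0))
E
```

```text
[0.5476865  0.00953169 0.40486824]
[0.54393987 0.00675403 0.169     ]
[0.54616065 0.00712214 0.169     ]
[329. 249.]
[347. 232.]
[347. 208.]
[329. 191.]
[303. 191.]
[286. 209.]
[286. 232.]
[304. 249.]
```

View pics/w2z.png

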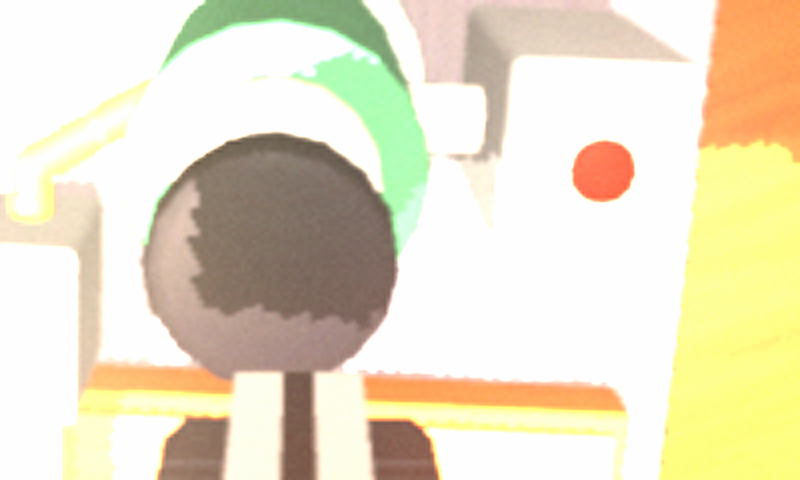

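Request:
{"op": "arm_command", "data": {
  "increments": [0,0,0,-0.45,1.5,-0.05,1,0,0,0,0,2.5,0,1,0,0,0,0,1.2,0,1,0,0,0,0,0.3,0,1,0,0,0,0,0,0,1]
}}

```text
clock: 2.62
position: [0.5473, 0.0039, 0.3499]
ee_rot: [-0.589, 0.589, 0.391, -0.391]
contact_force: [0.5, 0.1, 0.2]
width: 0.0001
```

Request:
{"op": "arm_command", "data": {
  "increments": [0,0,0,0,0.5,0,1,0,0,0,0,0.5,0,1,0,0,0,0,0,0,1,0,0,0,0,0,0,1]
}}

```text
clock: 3.12
position: [0.5474, 0.0038, 0.3404]
ee_rot: [-0.589, 0.59, 0.391, -0.39]
contact_force: [0.3, 0.9, 4.2]
width: -0.0
```

```bash
python3 - <<'E'
from h import *
import cv2
im=vision.get_image('side')[150:270,250:450]; im2=vision.get_image('scene')[130:250,220:420]
cv2.imwrite('pics/s3.png',cv2.resize(np.vstack([im,im2])[:,:,::-1],None,fx=2.5,fy=2.5,interpolation=cv2.INTER_CUBIC))
E
```

```text
(no output)
```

View pics/s3.png

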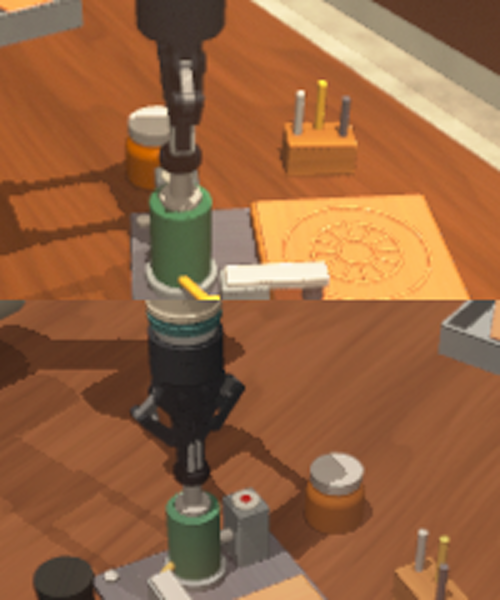

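Request:
{"op": "arm_command", "data": {
  "increments": [0,0,0,0,0.8,0,1,0,0,0,0,0.8,0,1,0,0,0,0,0.6,0,1,0,0,0,0,0.1,0,1,0,0,0,0,0,0,1]
}}

```text
clock: 3.85
position: [0.5474, 0.0038, 0.3185]
ee_rot: [-0.589, 0.59, 0.391, -0.39]
contact_force: [-1.4, -0.5, 11.4]
width: -0.0003
```

Request:
{"op": "arm_command", "data": {
  "increments": [0,0,0,0,0.15,0,1,0,0,0,0,0.1,0,1,0,0,0,0,0,0,1]
}}

```text
clock: 4.22
position: [0.5472, 0.0039, 0.3183]
ee_rot: [-0.588, 0.59, 0.392, -0.39]
contact_force: [-5.7, 0.5, 24.4]
width: 0.0
```

Request:
{"op": "arm_command", "data": {
  "increments": [0,0,0,0,-1,0,1,0,0,0,0,-1,0,1,0,0,0,0,-1.1,0,1,0,0,0,0,0,0,1,0,0,0,0,0,0,1]
}}

```text
clock: 4.85
position: [0.5467, 0.0039, 0.3442]
ee_rot: [0.59, -0.589, -0.39, 0.391]
contact_force: [-0.1, 0.6, 0.3]
width: 0.0002
```

```bash
cat > look.py <<'E'
from h import *
import cv2,sys
s=manip.get_state(); print(s['clock'],s['position'],s['contact_force'])
im=vision.get_image('side')[150:270,250:450]; im2=vision.get_image('scene')[130:250,220:420]
cv2.imwrite(sys.argv[1],cv2.resize(np.vstack([im,im2])[:,:,::-1],None,fx=2.5,fy=2.5,interpolation=cv2.INTER_CUBIC))
im=vision.get_image('wrist');cv2.imwrite(sys.argv[1][:-4]+'w.png',im[:,:,::-1])
E
python3 look.py pics/l1.png
```

```text
4.85 [0.54665673 0.00391735 0.34420285] [-0.10811855  0.59857053  0.26724345]
```

View pics/l1.png

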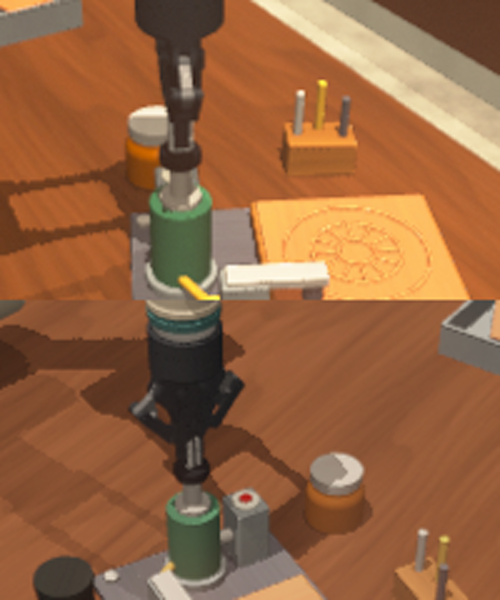

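View pics/l1w.png

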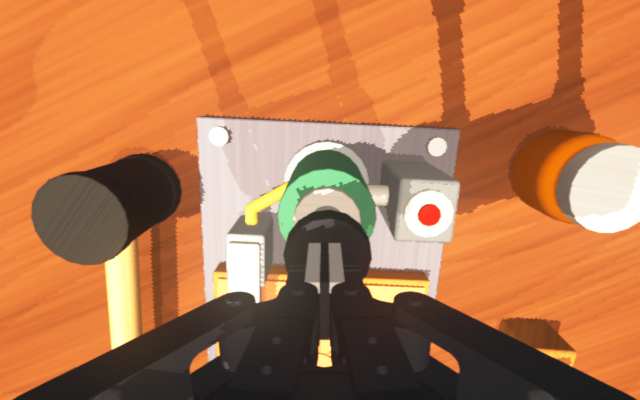

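Request:
{"op": "arm_command", "data": {
  "increments": [0,0,0,0,1,0,1,0,0,0,0,1,0,1,0,0,0,0,0.8,0,1,0,0,0,0,0,0,1,0,0,0,0,-1,0,1,0,0,0,0,-1,0,1,0,0,0,0,-0.8,0,1,0,0,0,0,0,0,1]
}}

```text
clock: 6.0
position: [0.5472, 0.0039, 0.3451]
ee_rot: [-0.589, 0.589, 0.391, -0.391]
contact_force: [0.2, -0.2, -0.8]
width: -0.0002
```

```bash
python3 look.py pics/l2.png
```

```text
6.0 [0.54715959 0.00385718 0.34506878] [ 0.16663045 -0.22508331 -0.77493974]
```

View pics/l2.png

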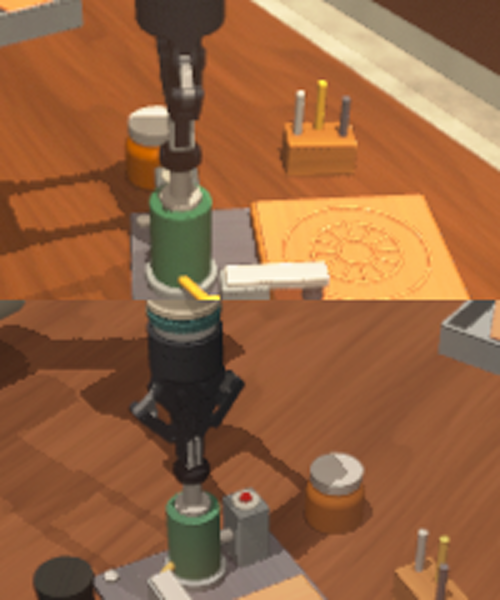

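Pin is rising slightly (scene panel, about (246,497)). Continuing with full strokes.

Request:
{"op": "arm_command", "data": {
  "increments": [0,0,0,0,1,0,1,0,0,0,0,1,0,1,0,0,0,0,0.85,0,1,0,0,0,0,0,0,1,0,0,0,0,-1,0,1,0,0,0,0,-1,0,1,0,0,0,0,-0.85,0,1,0,0,0,0,0,0,1]
}}

```text
clock: 7.15
position: [0.5471, 0.0039, 0.345]
ee_rot: [0.589, -0.589, -0.391, 0.391]
contact_force: [-0.1, 0.4, 0.5]
width: 0.0001
```

Request:
{"op": "arm_command", "data": {
  "increments": [0,0,0,0,1,0,1,0,0,0,0,1,0,1,0,0,0,0,0.85,0,1,0,0,0,0,0,0,1,0,0,0,0,-1,0,1,0,0,0,0,-1,0,1,0,0,0,0,-0.85,0,1,0,0,0,0,0,0,1]
}}

```text
clock: 8.15
position: [0.5469, 0.0039, 0.3446]
ee_rot: [0.59, -0.589, -0.39, 0.391]
contact_force: [-0.6, 0.8, -0.2]
width: 0.0001
```

```bash
python3 look.py pics/l4.png
```

```text
8.15 [0.54691829 0.00386674 0.34463067] [-0.62897565  0.84833354 -0.1703335 ]
```

View pics/l4.png

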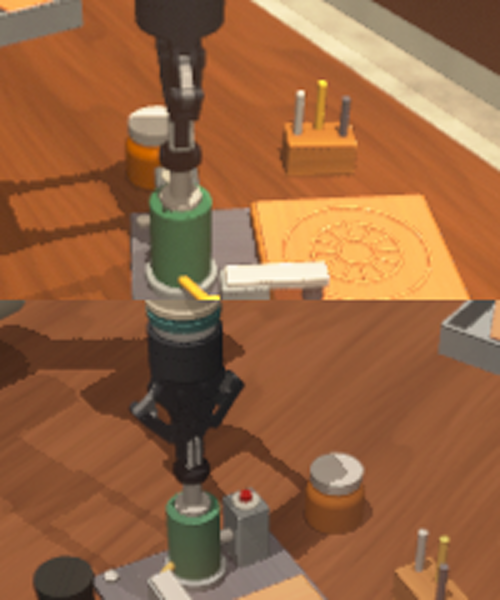

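The pin now stands visibly out at about (246,494) but hasn't popped yet. Continuing.

Request:
{"op": "arm_command", "data": {
  "increments": [0,0,0,0,1,0,1,0,0,0,0,1,0,1,0,0,0,0,0.85,0,1,0,0,0,0,0,0,1,0,0,0,0,-1,0,1,0,0,0,0,-1,0,1,0,0,0,0,-0.85,0,1,0,0,0,0,0,0,1]
}}

```text
clock: 9.3
position: [0.5472, 0.0039, 0.345]
ee_rot: [-0.589, 0.589, 0.391, -0.391]
contact_force: [-0.2, -0.2, 0.4]
width: -0.0001
```

```bash
python3 look.py pics/l5.png
```

```text
9.3 [0.54718023 0.00385042 0.34499994] [-0.20885325 -0.17011125  0.38068735]
```

View pics/l5.png

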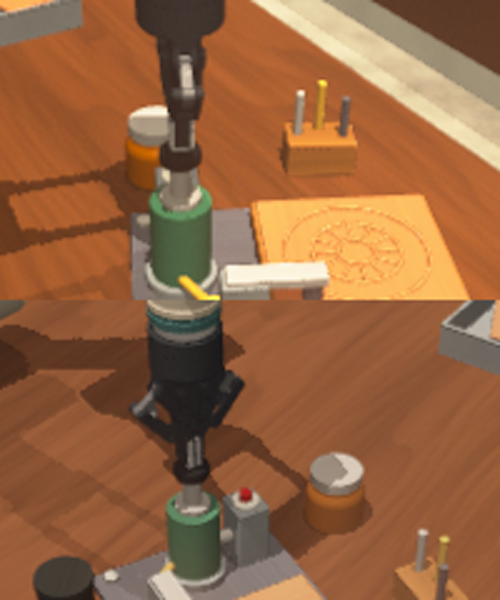

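Request:
{"op": "arm_command", "data": {
  "increments": [0,0,0,0,1,0,1,0,0,0,0,1,0,1,0,0,0,0,0.85,0,1,0,0,0,0,0,0,1,0,0,0,0,-1,0,1,0,0,0,0,-1,0,1,0,0,0,0,-0.85,0,1,0,0,0,0,0,0,1]
}}

```text
clock: 10.45
position: [0.5471, 0.0039, 0.345]
ee_rot: [0.589, -0.589, -0.391, 0.391]
contact_force: [0.1, 0.7, -0.3]
width: -0.0001
```

```bash
python3 look.py pics/l6.png
```

```text
10.45 [0.5471366  0.00385299 0.34498179] [ 0.06727709  0.73459066 -0.30733344]
```

View pics/l6.png

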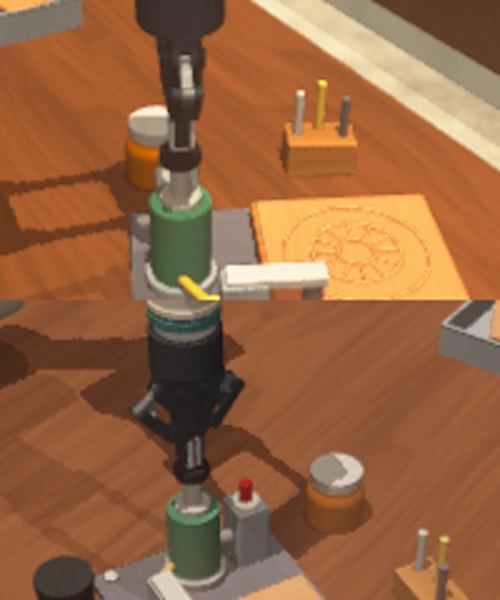

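Request:
{"op": "arm_command", "data": {
  "increments": [0,0,0,0,-1.5,0,1,0,0,0,0,-3,0,1,0,0,0,0,-4,0,1,0,0,0,0,-4,0,1,0,0,0,0,-2,3,1,0,0,0,0,0,4,1,0,0,0,0,0,3,1,0,0,0,0,0,0,1]
}}

```text
clock: 11.6
position: [0.4531, 0.0434, 0.4915]
ee_rot: [-0.589, 0.589, 0.392, -0.391]
contact_force: [0.3, 1.0, 0.5]
width: 0.0002
```

```bash
python3 - <<'E'
from h import *
import cv2
s=manip.get_state(); print(s['clock'],s['position'],s['contact_force'],s['qd'])
a=vision.get_image('scene')[175:325,220:420]; b=vision.get_image('side')[175:325,285:455]
cv2.imwrite('pics/e1.png',cv2.resize(a[:,:,::-1],None,fx=4,fy=4,interpolation=cv2.INTER_CUBIC))
cv2.imwrite('pics/e2.png',cv2.resize(b[:,:,::-1],None,fx=4,fy=4,interpolation=cv2.INTER_CUBIC))
for z in (.095,.104,.118): print(z,(proj('scene',[.578,.0636,z])-[220,175])*4)
E
```

```text
11.6 [0.45313023 0.04343737 0.49152334] [0.31301795 0.97409348 0.53656512] [-0.01374791  0.03973823 -0.03637033 -0.00962216 -0.03955779 -0.0029094 ]
0.095 [392.83164912 137.97063126]
0.104 [392.7727461  128.12780003]
0.118 [392.6801904  112.66152821]
```

View pics/e1.png

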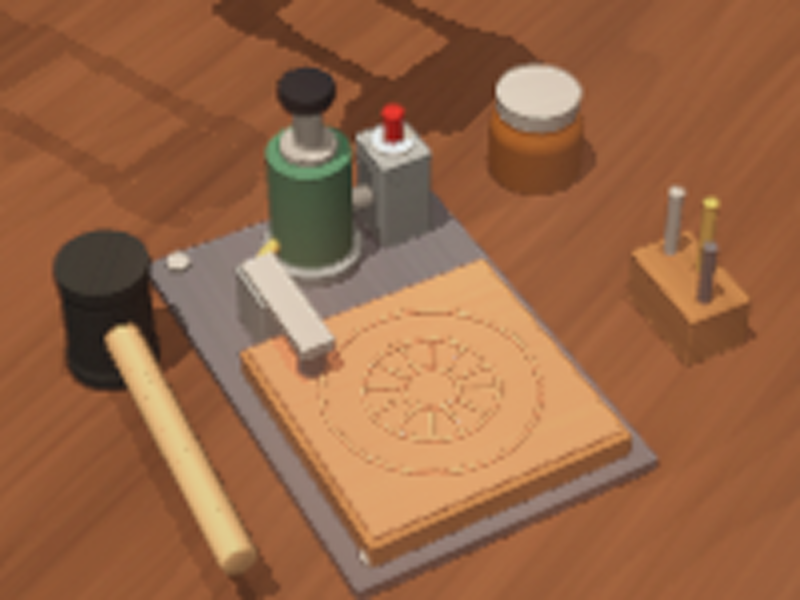

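View pics/e2.png

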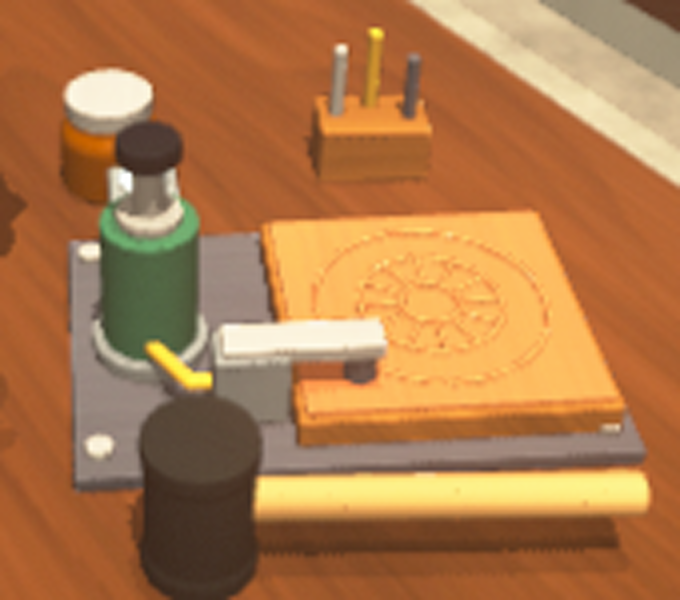

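The pin's top is centred at about (393,112) in the enlarged scene view, which matches fully out (predicted row 112.7). The knob is at its starting pixels, so it's fully up, and the loose objects haven't moved.

Request:
{"op": "arm_command", "data": {
  "increments": [0,0,0,0,0,0,1,0,0,0,0,0,0,1,0,0,0,0,0,0,1]
}}

```text
clock: 12.08
position: [0.4556, 0.0426, 0.4899]
ee_rot: [0.59, -0.589, -0.39, 0.391]
contact_force: [0.2, 0.0, 0.8]
width: 0.0002
```

```bash
python3 -c "
from rig import ticket; print(ticket.sign_off())"
```

```text
the job is handed in; nothing more can be done
None
```

The red pin is fully out. I pressed the plunger knob with the shut fingertips for six full strokes, and the pin popped on the sixth. I then let the knob spring back, lifted the arm clear and handed the job in at about 12 s.

- **Pin:** the last scene picture shows its top at row 112 of the enlarged view; fully out (118 mm above the bench) predicts 112.7.
- **Knob and loose objects:** the knob is back at its starting pixels, fully up. The mallet, wax jar and punch block also show no movement from the first pictures.
- **Force:** the highest wrist reading at the end of a move was about 25 N, at the knob's stop. At the end it read about zero, with the gripper touching nothing.
- **Disagreement:** single-view positions for the knob differed by up to about 9 mm between the three cameras. I used a middle value, and the fingertips met the knob near its centre.

No check failed.

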